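# Pick the pointed cigar off the sorting turntable and lay it on the banding rest

## Robot

A 6-joint arm with a two-finger parallel gripper is mounted at the origin on the work surface. World frame = base frame: x ahead of the robot, y to its left, z up, the work surface at z = 0. Lengths are in m, angles in rad, forces in N, time in s.
With the tool pointing down it reaches from about 0.425 to 0.95 m from the base axis. Payload 3.5 kg.
Tool frame: the origin (TCP) lies between the finger pads; the fingertips stand 14 mm ahead of it and the grasp point (between the pads) lies 5 mm behind it; z points along the fingers, x is the direction in which the jaws open and shut, and the axes are right-handed (so a half turn about z gives the same grasp; the last joint's range is limited). The gripper opens to 85 mm and grips with 20 to 120 N. Pads are 22 mm wide; open, the fingers measure 114 mm over their backs; the gripper's body (76 mm by 85 mm) begins 54 mm behind the grasp point. The pads swing forward as they close: fully open they stand 13 mm farther back than shut.
Start: joints at [-1.304, 0.286, 1.577, -0, 1.279, -0.15], TCP at [0.273, -0.617, 0.245] pointing down, gripper open.
Joint ranges: [-2.77, 2.77], [-0.9, 2.22], [0.21, 2.48], [-1.53, 4.67], [0.24, 2.81], [-2.84, 2.84]. Speed limits (rad/s): [2.79, 2.79, 3.14, 3.14, 3.14, 3.14].

## Interface

Orientations are given as a unit quaternion [w, x, y, z].
In Python, from plant import readout, eyes, ticket, boxes_of gives the robot as it stands. The module is installed in compiled form; this text tells all that it offers.
- The arm moves only by the tool apply_moves, never from a script. Its argument "series" is a list that holds one entry, the list of rows, each a list of 7 numbers: the shift along the tool's x, y, z in cm, then the turn, a rotation vector about the tool's x, y, z in rad, then the gripper command: -1 is fully open, 1 is shut, values between are in proportion. A call has 1 to 8 rows; each row is the pose to reach, as a shift and turn from the pose commanded when the call began, along the tool's axes at that moment; what a row does not reach only later rows make up. A row lasts 1/8 s, in which the tool goes at most 62.5 mm and 10.7 degrees, less where a joint would pass 70% of its speed; a pose out of reach is approached as far as the arm can. A call with a gripper value outside its range is refused whole. The fingers move at their own pace and stop on an object; "squeeze" is the grip in N (left out, the last holds). Time passes only in rows, so rows that repeat a pose let the fingers close. It gives the time, the measured TCP pose, the force and the opening at its end, in the units of the state.
- readout.state(): the state, without advancing time (a new reading comes with each control period).
- eyes.snapshot(name): name is "side" or "top" or "wrist"; returns a dict with "frame" (400x640x3 uint8, blue, green, red), "depth" (400x640 float32, m along the optical axis (not along the pixel's ray), 0 where there is no reading), "fx", "fy", "cx", "cy" (pixels), "distortion" ([k1, k2, p1, p2, k3] as OpenCV has them; the pictures are not rectified), "origin" and "orientation" of the camera in the world. Camera axes: x right, y up, looking along -z (the intrinsics and any distortion apply to the point x, -y, -z); pixel columns grow to the right and rows downward; lengths in m; the calibration is good to about 2 mm. A picture is of the moment at which its call begins.
- ticket.sign_off(): hands the job in, once; it reports no verdict.
Trained networks look in a picture, given as the dict that the camera call returned (one of the last four; its "shot" number tells which), for a name from the list of things; names that differ only in an ending like _2 or _b are one class to them, and where a whole thing is asked for, a point or a joint stands for the part that bears it (a point fixed in the world has none). Each returns a list of dicts, best first, with "conf" (0 to 1); they miss things now and then, are a little off and sometimes report something else, mostly with a low value. They report only what shows in the picture. A call takes as long as a camera call. They do not tell look-alikes from the thing itself.
- boxes_of(query, picture): "location" ([x, y, z] in m, in world coordinates, good to about 4 mm: the middle of the surface that is visible of it).
The state is a dict: "clock": time; "joints": joint angles; "dq": joint speeds; "effort": joint torques, N m; "ee_pos": TCP position; "tool_rot": TCP orientation; "force": force on the tool from outside, world axes, zero at the start; "wrist_torque": the same for the moment, N m; "finger_gap": opening from 0.0 (shut) to 1.0 (fully open).
Only numpy, scipy, OpenCV 4.12 (cv2) and the standard library are available. Lean on these libraries where they do the work, as an engineer would, in place of code of your own. Each camera call takes 0.05 s, during which the arm holds its last target. There are 200 camera calls.

## Task

A cigar with a pointed head has got in among the blunt ones on the free-spinning sorting turntable and lies out of reach under its wire half-guard (the table can be turned by its dowels to bring it out). Lift that cigar off and leave the two blunt cigars lying on the turntable, then lay it along the narrow sloping banding rest, pointed head uphill and foot down against the end stop: bring it down parallel to the slope, never one end first, and do not let go until it lies on the rest. Do not shift the steel mug, the glue jar or the tape roll.

Things in the scene. Friction and masses are not known exactly. Their poses are not given: they have to be found in the camera images.
- turntable: fixed foot of the turntable; origin on the work surface on the spin axis, z up. Its wooden disc (radius 145 mm) has its top at z = 50 mm. A half-guard, a flat grid of steel wires at z = 135 mm on four corner posts, covers x from +30 to +165 and y from -165 to +165 mm of this frame; the disc is open above at x below +30 mm
- disc (a joint): angle of the disc in the turntable frame (rad, anticlockwise from above, no stops; it spins freely and coasts). Six wooden dowels stand on the disc, 12 mm thick, 28 mm high (tops at z = 78 mm), on a circle of radius 130 mm: at value q they are at angles q, q + 60 degrees, q + 120 degrees ... from the turntable's x axis
- torpedo: the pointed cigar, dark brown, pressed to a square section 18 x 18 mm, 100 mm long, about 25 g; its last 35 mm taper to a round point. Origin on its underside at the middle of its length; x runs along it to the pointed head, z is up. It starts lying on the disc under the guard
- torpedo_foot (a point): middle of the bottom edge of the flat foot of the pointed cigar (x = -50 mm on its underside)
- torpedo_head (a point): tip of the pointed head (x = +50 mm, 9 mm above the plane of the underside)
- blunt_a: a blunt cigar on the disc, same square section and length (18 x 18 x 100 mm), both ends flat; origin in the middle of its underside, x along it
- blunt_b: the other blunt cigar on the disc, the same as blunt_a
- bed: aluminium beam of the rest, 16 mm wide, 114 mm long, fixed, sloping 35 degrees up away from the robot. Origin on its upper face at the end stop (low end), 80 mm above the work surface; x uphill along it, y across, z square out of its upper face. The stop is a plate 26 mm wide, 6 mm thick, 10 mm higher than the upper face, its uphill face at x = 0
- mug: steel travel mug with a black lid, 68 mm across, 170 mm high, standing on the table; origin in the middle of its underside
- glue_jar: white glue jar, 56 mm across, 60 mm high; origin in the middle of its underside
- tape: roll of paper tape lying flat, a ring 90 mm across and 24 mm high; origin in the middle of its underside
- rest: stand that carries the sloping beam (bed): steel base 130 x 90 mm, 12 mm high, and two posts; origin on the work surface 80 mm straight below the beam's origin, x horizontally in the uphill direction
There are look-alikes about, which are no part of the job. Leave any blue look-alike of the blunt_b alone. Leave any white look-alike of the blunt_a alone.

How it is judged:
On the way:
1. the pointed cigar is held in the fingers, lifted clear of the turntable (height (world z) of torpedo above 0.11 m and contact force between the fingers and torpedo above 1 N), for 0.2 s.
At the end, for the whole second after the job is handed in: The pointed cigar lies released and at rest on the sloping beam (within 5 mm), along it (0.12 rad; foot within 7 mm, head 12 mm of its centre line), head uphill, foot within 7 mm of the stop; both blunt cigars lie on the disc (centres within 125 mm of its axis) (x of torpedo_foot in the frame of bed between -0.005 and 0.007 m and y of torpedo_foot in the frame of bed between -0.007 and 0.007 m and y of torpedo_head in the frame of bed between -0.012 and 0.012 m and z of torpedo in the frame of bed between -0.004 and 0.005 m and x of torpedo_head in the frame of bed above 0.09 m and angle between the x axis of torpedo and the x axis of bed, either way round below 0.12 rad and linear speed of torpedo below 0.02 m/s and horizontal distance between each of blunt_a, blunt_b and turntable below 0.125 m and height (world z) of blunt_a between 0.046 and 0.062 m and height (world z) of blunt_b between 0.046 and 0.062 m); the robot touches nothing.
It fails at once if the pointed cigar touches the rest while more than 0.22 rad out of line with the slope (one end first) (contact force between torpedo and rest above 0.3 N and angle between the x axis of torpedo and the x axis of bed, either way round above 0.22 rad).
It fails at once if the pointed cigar is let go over the rest before it lies on it (distance between torpedo and bed below 0.15 m and z of torpedo in the frame of bed above 0.012 m and contact force between the fingers and torpedo below 0.05 N).
It fails at once if the mug, the glue jar or the tape roll is shifted by more than 30 mm (distance of any of mug, glue_jar, tape from where it was at the start of the episode above 0.03 m).
It also fails if it takes over 72 s, if anything falls off the work surface, if the arm or the gripper's body presses on something with over 40 N, if the wrist force passes 120 N, or if a joint passes its speed limit or range.

## Working session

There is one attempt and no reset: what is moved stays moved. The work goes in short steps, Python scripts to look and compute and a tool call to move; the robot and the scene stay as the last step left them, time stands still between calls to the robot, and variables do not carry over. Pictures are saved under pics/ and viewed, about 8 in all and at most 12, crops included, and the job is handed in when it is done.

Besides the shell and the picture viewer there is one more tool, called in YAML: its name, and indented under it one key for each argument. apply_moves: Moves the arm, as the interface text tells. Its arguments: {"type":"object","properties":{"series":{"type":"array"},"squeeze":{"type":"number"}},"required":["series"]}

```bash
mkdir -p pics; cat > h.py <<'E'
import numpy as np, cv2
from scipy.spatial.transform import Rotation as R
from plant import readout, eyes, ticket, boxes_of
def q2R(q): return R.from_quat([q[1],q[2],q[3],q[0]])
def K(s): return np.array([[s['fx'],0,s['cx']],[0,s['fy'],s['cy']],[0,0,1]])
def world(s,uv,d=None,z=None):
    """pixel(s) -> world, by depth d or at plane z"""
    uv=np.atleast_2d(np.array(uv,float))
    p=cv2.undistortPoints(uv[:,None],K(s),np.array(s['distortion'],float))[:,0]
    ray=np.c_[p[:,0],-p[:,1],-np.ones(len(p))]
    Rw=q2R(s['orientation']).as_matrix(); o=np.array(s['origin'])
    r=ray@Rw.T
    t=(z-o[2])/r[:,2] if z is not None else np.asarray(d)
    return o+r*np.reshape(t,(-1,1))
def pix(s,P):
    P=np.atleast_2d(P); c=(P-np.array(s['origin']))@q2R(s['orientation']).as_matrix()
    c=c*[1,-1,-1]
    return cv2.projectPoints(c,np.zeros(3),np.zeros(3),K(s),np.array(s['distortion'],float))[0][:,0]
def cloud(s):
    v,u=np.mgrid[0:400,0:640]
    return world(s,np.c_[u.ravel(),v.ravel()],d=s['depth'].ravel()).reshape(400,640,3)
E
python3 - <<'E'
from h import *
np.set_printoptions(precision=3,suppress=True)
print(readout.state())
for n in ['top','side']:
    s=eyes.snapshot(n); cv2.imwrite(f'pics/{n}1.png',s['frame']); print(n,s['origin'],s['orientation'],s['fx'],s['distortion'])
    for q in ['turntable','disc','torpedo','blunt_a','bed','rest','mug','glue_jar','tape']:
        print(q,[(np.round(b['location'],3).tolist(),round(b['conf'],2)) for b in boxes_of(q,s)])
E
```

```text
{'clock': 0.0, 'joints': array([-1.304,  0.287,  1.578,  0.   ,  1.279, -0.15 ]), 'dq': array([ 0.001,  0.001,  0.   ,  0.001, -0.002,  0.001]), 'effort': array([ -0.   , -40.599, -29.262,  -0.   ,   0.006,  -0.   ]), 'ee_pos': array([ 0.273, -0.617,  0.244]), 'tool_rot': array([-0.001,  0.838, -0.545, -0.001]), 'force': array([0.241, 0.649, 0.748]), 'wrist_torque': array([ 0.03 ,  0.043, -0.023]), 'finger_gap': 0.9958728294386825}
top [ 0.268 -0.002  1.713] [ 0.707  0.057 -0.051 -0.703] 471.1900943579223 [-0.043  0.     0.     0.     0.   ]
turntable [([0.589, 0.156, 0.051], 0.85)]
disc [([0.557, 0.154, 0.05], 0.75), ([0.711, -0.111, 0.025], 0.53), ([0.61, -0.442, 0.057], 0.23)]
torpedo [([0.71, -0.111, 0.026], 0.53)]
blunt_a [([0.283, 0.458, 0.02], 0.71), ([0.292, 0.259, 0.016], 0.62), ([0.379, -0.132, 0.018], 0.59), ([0.545, 0.104, 0.067], 0.43)]
bed [([0.537, -0.221, 0.11], 0.57)]
rest [([0.544, -0.216, 0.012], 0.98)]
mug [([0.717, -0.223, 0.154], 0.74)]
glue_jar [([0.615, -0.439, 0.057], 0.52)]
tape [([0.711, -0.113, 0.025], 0.7)]
side [-0.029  0.664  0.872] [-0.295 -0.141  0.376  0.867] 417.61516418029476 [-0.071  0.     0.     0.     0.   ]
turntable [([0.589, 0.174, 0.047], 0.94), ([0.624, 0.147, 0.063], 0.71)]
disc [([0.548, 0.172, 0.05], 0.91), ([0.59, 0.173, 0.049], 0.4)]
torpedo [([0.631, 0.149, 0.065], 0.78)]
blunt_a [([0.541, 0.218, 0.066], 0.79), ([0.542, 0.11, 0.067], 0.65), ([0.284, 0.464, 0.02], 0.58), ([0.284, 0.27, 0.016], 0.57), ([0.378, -0.127, 0.014], 0.48)]
bed [([0.543, -0.214, 0.11], 0.79), ([0.697, -0.113, 0.02], 0.45)]
rest [([0.54, -0.21, 0.006], 0.67), ([0.698, -0.116, 0.016], 0.61)]
mug [([0.71, -0.21, 0.105], 0.77)]
glue_jar [([0.612, -0.432, 0.032], 0.59), ([0.541, 0.218, 0.064], 0.52)]
tape [([0.697, -0.113, 0.017], 0.71)]
```

View pics/top1.png

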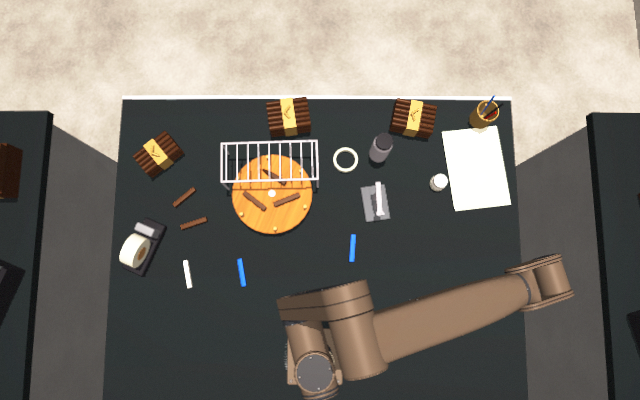

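View pics/side1.png

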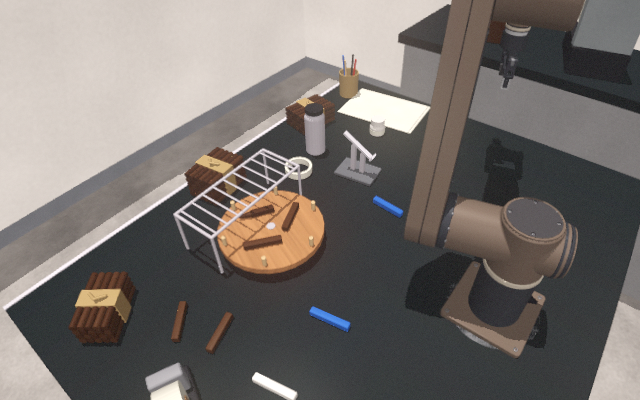

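The top view shows the disc centre at about (272,194), the guard on its far half, the torpedo near (274,177) under it, the blunts at (255,201) and (287,200), and the rest at (376,200). Next I measure these from the depth image.

```bash
cat > m.py <<'E'
from h import *
np.set_printoptions(precision=4,suppress=True)
def comps(s,P,mask,minn=15):
    n,l,st,c=cv2.connectedComponentsWithStats(mask.astype(np.uint8),connectivity=8)
    for i in range(1,n):
        if st[i,4]<minn: continue
        yield l==i
def cigs(s,ctr,zt=0.068):
    """dark brown pixels near disc, projected to plane z=zt"""
    P=cloud(s); f=cv2.cvtColor(s['frame'],cv2.COLOR_BGR2HSV)
    near=(np.hypot(P[...,0]-ctr[0],P[...,1]-ctr[1])<0.15)&(P[...,2]>0.058)&(P[...,2]<0.085)&(f[...,2]<110)
    for m in comps(s,P,near):
        v,u=np.nonzero(m); W=world(s,np.c_[u,v],z=zt)[:,:2].astype(np.float32)
        (c,wh,a)=cv2.minAreaRect(W)
        b=cv2.boxPoints((c,wh,a)); e=[b[1]-b[0],b[2]-b[1]]; L=max(e,key=np.linalg.norm)
        print('dark comp n',len(u),'ctr',np.array(c),'size',np.array(wh),'ang deg',np.degrees(np.arctan2(L[1],L[0])), 'z',np.median(P[m][:,2]))
E
python3 - <<'E'
from m import *
for n in ['top','side']:
    s=eyes.snapshot(n);P=cloud(s);f=s['frame']; hsv=cv2.cvtColor(f,cv2.COLOR_BGR2HSV)
    print(n)
    m=(abs(P[...,2]-.05)<.006)&(np.hypot(P[...,0]-.56,P[...,1]-.155)<.19)
    v,u=np.nonzero(m);W=world(s,np.c_[u,v],z=.05)[:,:2].astype(np.float32); print('disc',cv2.minEnclosingCircle(W))
    g=(abs(P[...,2]-.135)<.008)&(np.hypot(P[...,0]-.62,P[...,1]-.155)<.25)
    v,u=np.nonzero(g);W=world(s,np.c_[u,v],z=.135)[:,:2].astype(np.float32);r=cv2.minAreaRect(W);print('guard',r,cv2.boxPoints(r))
    # base of rest
    b=(abs(P[...,2]-.012)<.006)&(np.hypot(P[...,0]-.54,P[...,1]+.215)<.09)&(hsv[...,2]>60)
    v,u=np.nonzero(b);W=world(s,np.c_[u,v],z=.012)[:,:2].astype(np.float32);r=cv2.minAreaRect(W);print('base',r)
    # beam
    b=(P[...,2]>.07)&(P[...,2]<.17)&(np.hypot(P[...,0]-.54,P[...,1]+.215)<.09)
    Q=P[b];print('beam n',len(Q),Q.min(0),Q.max(0));c=Q.mean(0);U,S,V=np.linalg.svd(Q-c);print(c,V[0],np.degrees(np.arcsin(V[0][2])))
    cigs(s,(.557,.155))
    x,y=(200,120) if n=='top' else (170,140)
    w,h=(210,130) if n=='top' else (230,140)
    cv2.imwrite(f'pics/{n}2.png',cv2.resize(f[y:y+h,x:x+w],None,fx=3.4,fy=3.4,interpolation=cv2.INTER_CUBIC))
E
```

```text
top
disc ((0.5939928293228149, 0.15680673718452454), 0.16778381168842316)
guard ((0.6683976650238037, 0.15694788098335266), (0.1437569558620453, 0.33586621284484863), 2.022573947906494) [[ 0.5906  0.3222]
 [ 0.6025 -0.0134]
 [ 0.7462 -0.0083]
 [ 0.7343  0.3273]]
base ((0.54388827085495, -0.2121499478816986), (0.13887004554271698, 0.16332101821899414), 89.53758239746094)
beam n 166 [ 0.4885 -0.2377  0.073 ] [ 0.5964 -0.2071  0.1463]
[ 0.5412 -0.2199  0.1069] [-0.8367 -0.1229 -0.5337] -32.25508657893778
side
disc ((0.5929782390594482, 0.1598965972661972), 0.16839788854122162)
guard ((0.6686930060386658, 0.16244597733020782), (0.1504036784172058, 0.34223809838294983), 1.9461532831192017) [[ 0.5877  0.3309]
 [ 0.5993 -0.0111]
 [ 0.7497 -0.006 ]
 [ 0.738   0.336 ]]
base ((0.5429286956787109, -0.21233728528022766), (0.1314084529876709, 0.0953124463558197), 8.283758163452148)
beam n 295 [ 0.4898 -0.2357  0.0707] [ 0.5976 -0.201   0.1465]
[ 0.5464 -0.2141  0.1029] [-0.8117 -0.1134 -0.573 ] -34.96158005016686
dark comp n 60 ctr [0.5415 0.1082] size [0.0152 0.1025] ang deg -69.066696 z 0.06421221244458764
dark comp n 169 ctr [0.626  0.1548] size [0.0927 0.0258] ang deg 61.752357 z 0.06561024578298036
dark comp n 94 ctr [0.5316 0.2271] size [0.0954 0.0106] ang deg 51.430485 z 0.06268314333552605
```

View pics/top2.png

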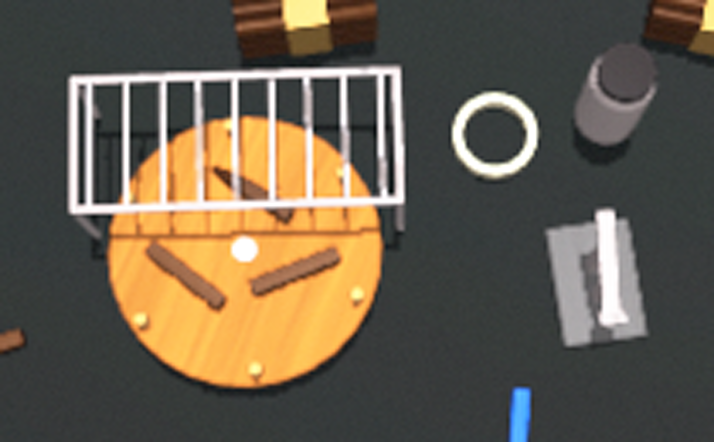

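View pics/side2.png

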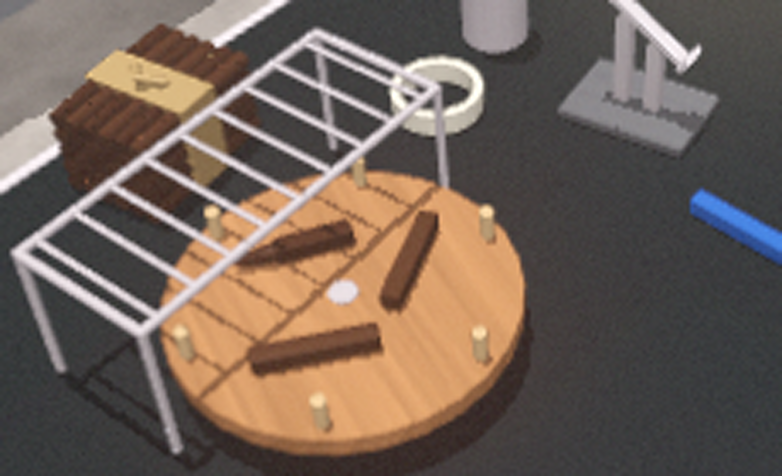

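The crops show the torpedo's head at upper left (214,170) and its foot at (288,217), pointing about 57° in world. The dowels stand near 5°+60k. I'll grip the near-right dowel, turn the disc about 130° clockwise, and check it from the wrist camera. First the dowel fits.

```bash
cat >> h.py <<'E'
def toolR(yawx,tilt=0,tiltyaw=0):
    """jaw axis x at yawx, pointing down; then tool leaned by tilt so that z points toward tiltyaw"""
    Rd=R.from_euler('z',yawx)*R.from_euler('x',np.pi)
    ax=np.array([np.sin(tiltyaw),-np.cos(tiltyaw),0])
    return R.from_rotvec(ax*tilt)*Rd
def rel(P,Rt,p0=None,R0=None):
    """rows relative to current pose"""
    st=readout.state()
    p0=st['ee_pos'] if p0 is None else p0; R0=q2R(st['tool_rot']) if R0 is None else R0
    return np.round(np.r_[R0.inv().apply(np.array(P)-p0)*100,(R0.inv()*Rt).as_rotvec()],3).tolist()
E
python3 - <<'E'
from m import *
from scipy.optimize import least_squares
for n in ['top','side']:
    s=eyes.snapshot(n);P=cloud(s);hsv=cv2.cvtColor(s['frame'],cv2.COLOR_BGR2HSV)
    r=np.hypot(P[...,0]-.571,P[...,1]-.155)
    m=(r>.10)&(r<.16)&(P[...,2]>.06)&(P[...,2]<.09)
    D=[]
    for c in comps(s,P,m,4):
        Q=P[c]; q=Q[Q[:,2]>Q[:,2].max()-.012].mean(0); D.append(q); print(n,c.sum(),q,np.degrees(np.arctan2(q[1]-.155,q[0]-.571)),np.hypot(q[0]-.571,q[1]-.155))
st=readout.state()
t=[.516,.037,.2]
for yaw in (-25,155): print(yaw,rel(t,toolR(np.radians(yaw-180+90-90+0))))
E
```

```text
top 6 [0.6984 0.1706 0.0755] 6.971587378432525 0.12836270430684005
top 5 [0.6455 0.0523 0.0746] -54.04675120044214 0.12689734377812525
top 11 [0.62   0.2719 0.0765] 67.25829523322817 0.1267817409939347
top 10 [0.5183 0.0357 0.079 ] -113.83297622939035 0.130428839515967
top 10 [0.492  0.258  0.0787] 127.4762454341322 0.12984794541008718
top 9 [0.441  0.1388 0.0745] -172.91624676901895 0.13099939072748612
side 20 [0.6478 0.0562 0.0717] -52.12000903462243 0.12514045525247477
side 29 [0.7005 0.1757 0.0743] 9.070594556999374 0.13113051539892914
side 27 [0.5202 0.0402 0.0736] -113.88541429949679 0.12551849491349085
side 29 [0.6203 0.2782 0.0752] 68.19140436635416 0.13272097220626364
side 33 [0.4424 0.1448 0.0757] -175.45665694065846 0.12901296557584438
side 22 [0.567  0.2581 0.0652] 92.23714667196037 0.10313817130238052
side 35 [0.4937 0.2641 0.0744] 125.30722606482107 0.1337412590043317
-25 [-49.993, -48.676, 4.531, -0.0, -0.0, 2.424]
155 [-49.993, -48.676, 4.531, 0.0, -0.0, -0.718]
```

apply_moves:
  series:
    - [[-3.5,-3.4,0,0,0,-0.18,0],[-7,-6.8,0,0,0,-0.36,0],[-10.5,-10.2,0,0,0,-0.54,0],[-14,-13.6,0,0,0,-0.72,0],[-17.5,-17,0,0,0,-0.9,0],[-21,-20.4,0,0,0,-1.08,0],[-24.5,-23.8,0,0,0,-1.26,0],[-28,-27.2,0,0,0,-1.44,0]]
  squeeze: 40

```text
clock: 2.2
ee_pos: [0.409, -0.2496, 0.2456]
tool_rot: [0.0, 0.989, 0.145, 0.0]
force: [0.2, -0.3, -1.0]
finger_gap: 0.502
```

```bash
python3 - <<'E'
from m import *
st=readout.state();print(st['ee_pos'],st['joints'])
print(rel([.518,.038,.2],toolR(np.radians(125))))
E
```

```text
[ 0.409  -0.2496  0.2456] [-0.7601 -0.1583  2.0438  0.0001  1.2552 -1.0518]
[18.705, -24.412, 4.557, 0.001, 0.0, -1.89]
```

apply_moves:
  series:
    - [[3,-4,0,0,0,-0.18,0],[6,-8,0,0,0,-0.36,0],[9,-12,0,0,0,-0.54,0],[12,-16,0,0,0,-0.72,0],[15,-20,0,0,0,-0.9,0],[18.7,-24.4,2,0,0,-1.08,0],[18.7,-24.4,4,0,0,-1.26,0],[18.7,-24.4,4.5,0,0,-1.44,0]]

```text
clock: 3.2
ee_pos: [0.5184, 0.037, 0.1986]
tool_rot: [-0.001, 0.647, 0.762, -0.001]
force: [-0.6, -0.2, 0.1]
finger_gap: 0.501
```

apply_moves:
  series:
    - [[0,0,0,0,0,-0.18,0],[0,0,0,0,0,-0.36,0],[0,0,0,0,0,-0.5,0],[0,0,0,0,0,-0.5,0]]

```text
clock: 3.7
ee_pos: [0.5192, 0.0358, 0.2005]
tool_rot: [0.0, 0.443, 0.897, 0.0]
force: [-0.3, 0.2, -0.2]
finger_gap: 0.502
```

```bash
python3 - <<'E'
from m import *
st=readout.state();print(st['ee_pos'],st['joints'])
s=eyes.snapshot('wrist');print(s['origin']);P=cloud(s)
r=np.hypot(P[...,0]-.57,P[...,1]-.156)
m=(r>.11)&(r<.15)&(P[...,2]>.066)&(P[...,2]<.09)
for c in comps(s,P,m,20):
    Q=P[c]; print(c.sum(),Q.mean(0),Q.min(0),Q.max(0))
cv2.imwrite('pics/w1.png',s['frame'])
cigs(s,(.57,.156))
E
```

```text
[0.5192 0.0358 0.2005] [-0.1263 -0.0138  1.9954 -0.      1.1598 -2.3506]
[ 0.4613 -0.0079  0.3298]
176 [0.5193 0.036  0.077 ] [0.5145 0.0308 0.0661] [0.5262 0.042  0.0803]
216 [0.4426 0.1388 0.0757] [0.4362 0.1347 0.0664] [0.4482 0.1468 0.0805]
190 [0.4933 0.258  0.075 ] [0.4876 0.2542 0.0661] [0.4993 0.267  0.08  ]
dark comp n 256 ctr [0.5472 0.0753] size [0.0129 0.0518] ang deg -56.3524 z 0.06405386553222847
dark comp n 47 ctr [0.5219 0.1351] size [0.0049 0.0137] ang deg -72.506744 z 0.06301118995042476
dark comp n 145 ctr [0.518  0.1807] size [0.0247 0.0173] ang deg 48.58511 z 0.06372869106713619
dark comp n 330 ctr [0.6171 0.1275] size [0.0594 0.0182] ang deg 58.908676 z 0.0667576723173594
```

View pics/w1.png

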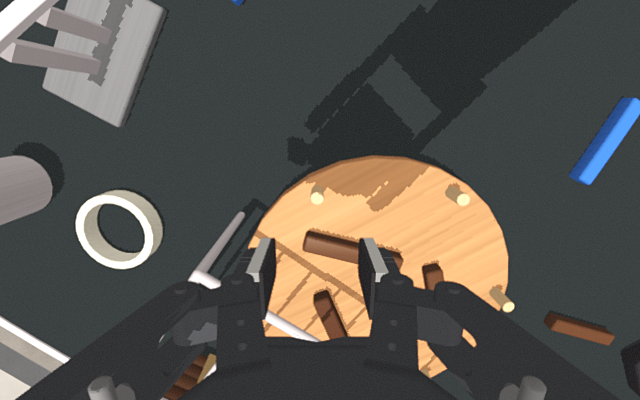

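Wrist view: the dowel at about (317,195) lies ahead of the fingers. Its measured position (0.519, 0.036) matches the TCP, and the hub works out at (0.570, 0.155). I'll descend and grip it.

apply_moves:
  series:
    - [[0,0,5,0,0,0,0],[0,0,9,0,0,0,0],[0,0,12,0,0,0,0],[0,0,13,0,0,0,0],[0,0,13,0,0,0,1],[0,0,13,0,0,0,1],[0,0,13,0,0,0,1],[0,0,13,0,0,0,1]]

```text
clock: 4.75
ee_pos: [0.5204, 0.0358, 0.0719]
tool_rot: [0.001, 0.442, 0.897, 0.001]
force: [0.1, 0.9, 3.5]
finger_gap: 0.119
```

```bash
python3 - <<'E'
from m import *
st=readout.state();print(st['ee_pos'],st['finger_gap'],st['force'])
p=st['ee_pos'];R0=q2R(st['tool_rot']);c=np.array([.570,.1552]);v=p[:2]-c
a0=np.arctan2(v[1],v[0]);print(np.degrees(a0),np.hypot(*v))
r=np.hypot(*v)
for k in range(1,18):
    a=a0-np.radians(8*k); P=[c[0]+r*np.cos(a),c[1]+r*np.sin(a),p[2]]
    print(k,np.round(rel(P,R.from_euler('z',-np.radians(6.4*k))*R0,p,R0),2), np.round(P,3))
E
```

```text
[0.5204 0.0358 0.0719] 0.11909427371670504 [0.1004 0.8627 3.5133]
-112.56674117262487 0.12932078531018176
1 [ 1.62 -0.79 -0.    0.   -0.    0.11] [0.504 0.044 0.072]
2 [ 3.34 -1.34 -0.01  0.   -0.    0.22] [0.489 0.054 0.072]
3 [ 5.12 -1.65 -0.01  0.   -0.    0.34] [0.476 0.066 0.072]
4 [ 6.92 -1.71 -0.02  0.   -0.    0.45] [0.465 0.08  0.072]
5 [ 8.71 -1.52 -0.02  0.   -0.    0.56] [0.455 0.096 0.072]
6 [10.46 -1.08 -0.02  0.   -0.    0.67] [0.448 0.112 0.072]
7 [12.14 -0.4  -0.02  0.   -0.    0.78] [0.443 0.13  0.072]
8 [13.7   0.5  -0.02  0.   -0.    0.89] [0.441 0.147 0.072]
9 [15.12  1.62 -0.03  0.   -0.    1.  ] [0.441 0.165 0.072]
10 [16.37  2.92 -0.02  0.   -0.    1.12] [0.444 0.183 0.072]
11 [17.42  4.38 -0.02  0.   -0.    1.23] [0.449 0.201 0.072]
12 [18.27  5.97 -0.02  0.   -0.    1.34] [0.456 0.217 0.072]
13 [18.88  7.67 -0.02  0.   -0.    1.45] [0.466 0.232 0.072]
14 [19.26  9.44 -0.02  0.   -0.    1.56] [0.478 0.246 0.072]
15 [19.38 11.24 -0.01  0.   -0.    1.68] [0.491 0.258 0.072]
16 [19.25 13.03 -0.01  0.   -0.    1.79] [0.506 0.268 0.072]
17 [18.87 14.8  -0.    0.   -0.    1.9 ] [0.523 0.276 0.072]
```

apply_moves:
  series:
    - [[0.8,-0.4,0,0,0,0.05,1],[1.6,-0.8,0,0,0,0.11,1],[3.34,-1.34,0,0,0,0.22,1],[5.12,-1.65,0,0,0,0.34,1],[6.92,-1.71,0,0,0,0.45,1],[8.71,-1.52,0,0,0,0.56,1],[10.46,-1.08,0,0,0,0.67,1],[11.3,-0.75,0,0,0,0.73,1]]

```text
clock: 5.75
ee_pos: [0.445, 0.121, 0.0718]
tool_rot: [0.001, 0.734, 0.679, 0.0]
force: [-2.0, -3.4, 5.0]
finger_gap: 0.12
```

```bash
python3 - <<'E'
from m import *
st=readout.state();print(st['ee_pos'],st['finger_gap'],st['force'])
p=st['ee_pos'];R0=q2R(st['tool_rot']);c=np.array([.570,.1552]);v=p[:2]-c
a0=np.arctan2(v[1],v[0]);print(np.degrees(a0),np.hypot(*v))
r=.13
for k in [.5,1.5,2.5,3.5,4.5,5.5,6.5,7.5,8.5,9]:
    a=a0-np.radians(8.5*k); P=[c[0]+r*np.cos(a),c[1]+r*np.sin(a),p[2]]
    print(k,np.degrees(a)%360,np.round(rel(P,R.from_euler('z',-np.radians(6.8*k))*R0,p,R0),2), np.round(P,3))
E
```

```text
[0.445  0.121  0.0718] 0.12038706908273888 [-1.9557 -3.4131  5.0352]
-164.6934808208888 0.1296418922646542
0.5 191.0565191791112 [ 0.91 -0.32 -0.    0.   -0.    0.06] [0.442 0.13  0.072]
1.5 182.5565191791112 [ 2.8  -0.7  -0.    0.   -0.    0.18] [0.44  0.149 0.072]
2.5 174.0565191791112 [ 4.72 -0.79 -0.01  0.   -0.    0.3 ] [0.441 0.169 0.072]
3.5 165.55651917911118 [ 6.64 -0.6  -0.01  0.   -0.    0.42] [0.444 0.188 0.072]
4.5 157.05651917911118 [ 8.51 -0.12 -0.01  0.   -0.    0.53] [0.45  0.206 0.072]
5.5 148.5565191791112 [10.28  0.62 -0.01  0.   -0.    0.65] [0.459 0.223 0.072]
6.5 140.0565191791112 [11.93  1.62 -0.01  0.   -0.    0.77] [0.47  0.239 0.072]
7.5 131.5565191791112 [13.41  2.85 -0.01  0.   -0.    0.89] [0.484 0.252 0.072]
8.5 123.0565191791112 [14.69  4.29 -0.01  0.   -0.    1.01] [0.499 0.264 0.072]
9 118.80651917911123 [15.25  5.08 -0.    0.   -0.    1.07] [0.507 0.269 0.072]
```

apply_moves:
  series:
    - [[0.9,-0.32,0,0,0,0.06,1],[2.8,-0.7,0,0,0,0.18,1],[4.72,-0.79,0,0,0,0.3,1],[6.64,-0.6,0,0,0,0.42,1],[8.51,-0.12,0,0,0,0.53,1],[10.28,0.62,0,0,0,0.65,1],[11.93,1.62,0,0,0,0.77,1],[13.41,2.85,0,0,0,0.89,1]]

```text
clock: 6.75
ee_pos: [0.4815, 0.2549, 0.0718]
tool_rot: [-0.002, 0.955, 0.296, -0.002]
force: [-6.4, 4.6, 8.5]
finger_gap: 0.118
```

```bash
python3 - <<'E'
from m import *
st=readout.state();print(st['ee_pos'],st['finger_gap'],st['force'])
p=st['ee_pos'];R0=q2R(st['tool_rot']);c=np.array([.570,.1552]);v=p[:2]-c
a0=np.arctan2(v[1],v[0]);print(np.degrees(a0),np.hypot(*v))
r=.13
for k in [.5,1.5,2.5,3]:
    a=a0-np.radians(8.5*k); P=[c[0]+r*np.cos(a),c[1]+r*np.sin(a),p[2]]
    print(k,np.degrees(a)%360,np.round(rel(P,R.from_euler('z',-np.radians(6.8*k))*R0,p,R0),2), np.round(P,3))
s=eyes.snapshot('top');cv2.imwrite('pics/t3.png',cv2.resize(s['frame'][120:250,200:410],None,fx=3.4,fy=3.4,interpolation=cv2.INTER_CUBIC))
E
```

```text
[0.4815 0.2549 0.0718] 0.11760127907274502 [-6.3814  4.5675  8.5162]
131.59215437665696 0.13334046798833596
0.5 127.34215437665696 [ 1.    0.25 -0.    0.    0.    0.06] [0.491 0.259 0.072]
1.5 118.84215437665696 [ 2.93  0.29 -0.01  0.    0.    0.18] [0.507 0.269 0.072]
2.5 110.34215437665696 [ 4.83  0.62 -0.01  0.    0.    0.3 ] [0.525 0.277 0.072]
3 106.09215437665695 [ 5.75  0.88 -0.01  0.    0.    0.36] [0.534 0.28  0.072]
```

apply_moves:
  series:
    - [[1.0,0.2,0,0,0,0.06,1],[2.9,0.3,0,0,0,0.18,1],[4.0,0.45,0,0,0,0.25,1],[4.5,0.55,0,0,0,0.28,1],[4.5,0.55,0,0,0,0.28,1],[4.5,0.55,0,0,0,0.28,1],[4.5,0.55,0,0,0,0.28,0.4],[4.5,0.55,0,0,0,0.28,0.2]]

```text
clock: 7.8
ee_pos: [0.523, 0.2733, 0.0704]
tool_rot: [0.0, 0.987, 0.162, 0.0]
force: [0.0, 0.0, -0.1]
finger_gap: 0.404
```

apply_moves:
  series:
    - [[0,0,0,0,0,0,0],[0,0,-2,0,0,0,0],[0,0,-6,0,0,0,0],[0,0,-11,0,0,0,0],[0,5,-13,0,0,0,0],[0,8,-13,0,0,0,0],[0,8,-13,0,0,0,0]]

```text
clock: 8.68
ee_pos: [0.5497, 0.196, 0.2024]
tool_rot: [0.0, 0.987, 0.161, 0.001]
force: [-1.0, -0.5, 0.8]
finger_gap: 0.503
```

```bash
python3 - <<'E'
from m import *
st=readout.state();print(st['ee_pos'],st['joints'],st['finger_gap'],st['force'])
s=eyes.snapshot('side'); cigs(s,(.57,.155))
print([(np.round(b['location'],3).tolist(),round(b['conf'],2)) for b in boxes_of('torpedo',s)])
im=cv2.resize(s['frame'][140:280,170:400],None,fx=2.4,fy=2.4,interpolation=cv2.INTER_CUBIC)
s=eyes.snapshot('wrist'); cigs(s,(.57,.155))
cv2.imwrite('pics/w3.png',np.vstack([s['frame'][:,:552]*1,im[:, :552]])[:736] if 0 else s['frame'])
s=eyes.snapshot('side'); print('again'); cigs(s,(.57,.155))
cv2.imwrite('pics/s3.png',im)
E
```

```text
[0.5497 0.196  0.2024] [ 0.1688  0.1245  1.8467 -0.0002  1.1675 -0.1537] 0.5029372397528642 [-0.9667 -0.4536  0.756 ]
dark comp n 89 ctr [0.6283 0.1509] size [0.0196 0.0856] ang deg -79.33182 z 0.06478055679045014
dark comp n 168 ctr [0.5185 0.1264] size [0.0192 0.0986] ang deg -76.89809 z 0.06602101744434863
dark comp n 202 ctr [0.5453 0.2184] size [0.0192 0.107 ] ang deg -20.852312 z 0.06660477658649261
[([0.522, 0.131, 0.068], 0.54)]
dark comp n 1747 ctr [0.5492 0.2132] size [0.0185 0.0979] ang deg -21.678709 z 0.06840789985612239
dark comp n 466 ctr [0.5198 0.1375] size [0.0176 0.0668] ang deg -75.173004 z 0.06775371393693383
dark comp n 73 ctr [0.6189 0.176 ] size [0.0037 0.0216] ang deg -85.38902 z 0.06225084651021007
again
dark comp n 83 ctr [0.6265 0.154 ] size [0.0214 0.0787] ang deg -78.7259 z 0.06474699500705461
dark comp n 168 ctr [0.5184 0.1258] size [0.0201 0.0976] ang deg -76.386215 z 0.06576757626915708
dark comp n 195 ctr [0.5453 0.2184] size [0.0191 0.107 ] ang deg -20.862219 z 0.0668348725334762
```

View pics/w3.png

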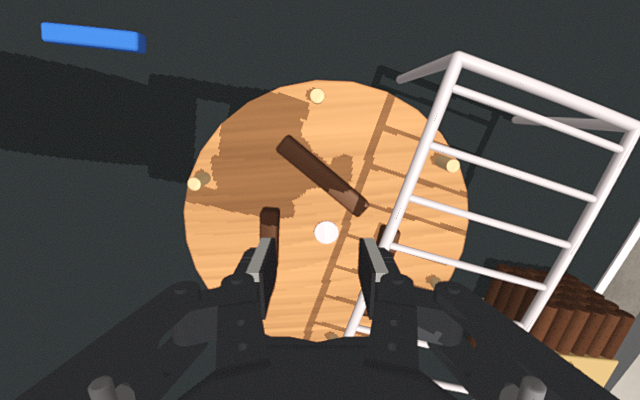

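Wrist view: blunt_a is at (322,175), the hub at (326,232), and the torpedo is partly behind the left finger at (270,220). I'll move the arm towards -y to see it whole.

apply_moves:
  series:
    - [[-3.5,5,0,0,0,0,0],[-7,10,0,0,0,0,0],[-7,14,0,0,0,0,0],[-7,14,0,0,0,0,0]]

```text
clock: 9.38
ee_pos: [0.5274, 0.0415, 0.2004]
tool_rot: [0.0, 0.987, 0.161, 0.0]
force: [0.5, 1.1, 0.7]
finger_gap: 0.499
```

```bash
python3 - <<'E'
from m import *
st=readout.state();print(st['ee_pos'],st['joints'])
for i in range(2):
    s=eyes.snapshot('wrist'); cigs(s,(.57,.155)); print()
P=cloud(s)
# torpedo axis & width profile
m=(np.hypot(P[...,0]-.519,P[...,1]-.13)<.065)&(P[...,2]>.061)&(P[...,2]<.08)&(cv2.cvtColor(s['frame'],cv2.COLOR_BGR2HSV)[...,2]<110)
top=list(comps(s,P,m,200))
for t in top:
    Q=P[t];c=Q[:,:2].mean(0);V=np.linalg.svd(Q[:,:2]-c,full_matrices=False)[2][0];V=V if V[1]<0 else -V
    a=(Q[:,:2]-c)@V;w=(Q[:,:2]-c)@[-V[1],V[0]];print(len(Q),c,np.degrees(np.arctan2(V[1],V[0])),a.min(),a.max())
    for b in np.arange(-.06,.06,.01):
        k=(a>=b)&(a<b+.01)
        if k.sum()>3: print(round(b,3),k.sum(),np.round([w[k].min(),w[k].max(),Q[k,2].max()],4))
cv2.imwrite('pics/w4.png',s['frame'])
E
```

```text
[0.5274 0.0415 0.2004] [-0.1134  0.006   1.9757 -0.0001  1.1597 -0.4368]
dark comp n 765 ctr [0.5633 0.2034] size [0.0207 0.0657] ang deg -21.161734 z 0.06673849238822249
dark comp n 548 ctr [0.522  0.1174] size [0.0154 0.0968] ang deg -70.757614 z 0.065934963383042
dark comp n 782 ctr [0.6274 0.1347] size [0.0128 0.0957] ang deg -81.89183 z 0.06461921337995266

dark comp n 775 ctr [0.5624 0.2031] size [0.0198 0.0679] ang deg -19.835438 z 0.0666656489950051
dark comp n 564 ctr [0.5219 0.1175] size [0.0154 0.0962] ang deg -70.68116 z 0.06584669105548902
dark comp n 780 ctr [0.6275 0.1346] size [0.0127 0.096 ] ang deg -82.10422 z 0.0647309193955305

554 [0.5235 0.1056] -68.96392609579746 -0.059776656568983275 0.03742198558280994
-0.06 41 [0.0003 0.0095 0.0699]
-0.05 33 [-0.0006  0.0012  0.0691]
-0.04 33 [-0.0018  0.0001  0.0698]
-0.03 29 [-0.003  -0.0011  0.0689]
-0.02 30 [-0.004  -0.002   0.0696]
-0.01 27 [-0.0052 -0.0033  0.0692]
0.0 109 [-0.0053  0.0103  0.07  ]
0.01 106 [-0.0056  0.0094  0.0681]
0.02 94 [-0.0049  0.0067  0.0665]
0.03 52 [-0.0041  0.004   0.065 ]
```

View pics/w4.png

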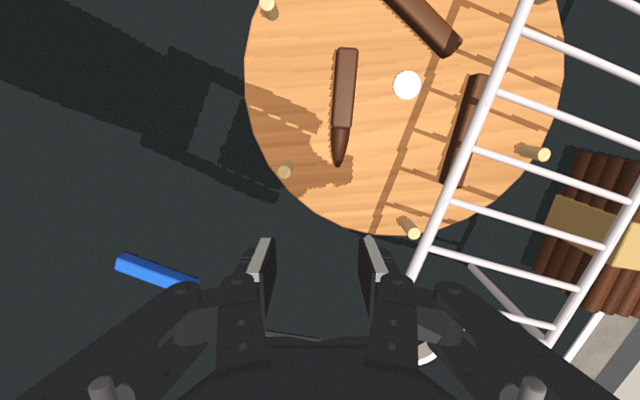

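Wrist view: the torpedo lies in the open with its foot's top edge at (336–357,48), shoulder at (333–351,127) and tip at (338,166), pointing towards the gripper. I'll fit its pose by height only.

```bash
python3 - <<'E'
from m import *
s=eyes.snapshot('wrist');P=cloud(s)
f=world(s,[[336.5,48],[356.5,48.5],[333,127],[351,128]],z=.068); h=world(s,[[338,166]],z=.059)
print(f,h)
m=(np.hypot(P[...,0]-.519,P[...,1]-.125)<.07)&(P[...,2]>.0655)&(P[...,2]<.075)
t=max(comps(s,P,m,200),key=np.sum);v,u=np.nonzero(t);W=world(s,np.c_[u,v],z=.068)[:,:2]
V=f[[0,1],:2].mean(0);V=h[0,:2]-V;V/=np.linalg.norm(V)
for it in range(3):
    c=W.mean(0);a=(W-c)@V;w=(W-c)@[-V[1],V[0]];X=[];Y=[]
    lo=a.min()
    for b in np.arange(lo+.005,lo+.06,.005):
        k=(a>=b)&(a<b+.005);X.append(b+.0025);Y.append((w[k].min()+w[k].max())/2)
    sl,ic=np.polyfit(X,Y,1); N=np.array([-V[1],V[0]])
    c=c+ic*N;V=V+sl*N;V/=np.linalg.norm(V)
    print('dir',np.degrees(np.arctan2(V[1],V[0])),'foot',c+V*lo,'len',a.max()-lo,'mid',c+V*(lo+.05),'tip err',(h[0,:2]-(c+V*lo))@V,(h[0,:2]-c)@N)
yaw=np.arctan2(V[1],V[0])+np.pi/2
g=c+V*(lo+.040)
print('grasp',g,np.degrees(yaw)); print(rel([*g,.12],toolR(yaw)),rel([*g,.066],toolR(yaw)))
E
```

```text
[[0.5026 0.1625 0.068 ]
 [0.518  0.1674 0.068 ]
 [0.5207 0.1028 0.068 ]
 [0.5356 0.107  0.068 ]] [[0.5373 0.0711 0.059 ]]
dir -75.40053973440989 foot [0.5113 0.1656] len 0.08840129233617791 mid [0.5239 0.1172] tip err 0.09795623862761953 -0.00021724095600279234
dir -75.41107629738761 foot [0.5113 0.1656] len 0.08845508897944056 mid [0.5239 0.1172] tip err 0.0979892511627085 0.001351082766805998
dir -75.41111302055666 foot [0.5113 0.1656] len 0.08845526704421133 mid [0.5239 0.1172] tip err 0.09798940408487108 0.0013623467566141613
grasp [0.5214 0.1269] 14.588886979443346
[2.153, -8.032, 8.014, -0.001, 0.001, 0.073] [2.156, -8.028, 13.414, -0.001, 0.001, 0.073]
```

apply_moves:
  series:
    - [[2.16,-5,2,0,0,0.073,0],[2.16,-8.0,6,0,0,0.073,0],[2.16,-8.0,10,0,0,0.073,0],[2.16,-8.0,12.5,0,0,0.073,0],[2.16,-8.0,13.3,0,0,0.073,0],[2.16,-8.0,13.3,0,0,0.073,0]]

```text
clock: 10.28
ee_pos: [0.5218, 0.1262, 0.0674]
tool_rot: [-0.0, 0.992, 0.127, -0.0]
force: [1.0, -0.7, 0.3]
finger_gap: 0.501
```

apply_moves:
  series:
    - [[0,0,0,0,0,0,1],[0,0,0,0,0,0,1],[0,0,0,0,0,0,1],[0,0,0,0,0,0,1],[0,0,0,0,0,0,1]]

```text
clock: 10.9
ee_pos: [0.5233, 0.1255, 0.069]
tool_rot: [0.0, 0.992, 0.126, 0.002]
force: [-0.5, 0.6, 5.8]
finger_gap: 0.203
```

apply_moves:
  series:
    - [[0,0,-2,0,0,0,1],[0,0,-6,0,0,0,1],[0,0,-12,0,0,0,1],[0,0,-18,0,0,0,1],[0,0,-20,0,0,0,1],[0,0,-20,0,0,0,1]]

```text
clock: 11.65
ee_pos: [0.5224, 0.1253, 0.2684]
tool_rot: [0.0, 0.992, 0.126, 0.001]
force: [-0.8, 1.2, 0.1]
finger_gap: 0.197
```

apply_moves:
  series:
    - [[0,3,0,0,0,-0.18,1],[0,7.5,0,0,0,-0.36,1],[0,12,0,0,0,-0.54,1],[0,16.5,0,0,0,-0.72,1],[0,21,0,0,0,-0.9,1],[0.3,25.5,0,0,0,-1.08,1],[0.8,30,0,0,0,-1.26,1],[1.3,34,0,0,0,-1.44,1]]

```text
clock: 12.65
ee_pos: [0.6185, -0.2016, 0.2626]
tool_rot: [-0.003, 0.661, 0.751, -0.001]
force: [-0.0, 0.0, -0.0]
finger_gap: 0.198
```

apply_moves:
  series:
    - [[0,0,0,0,0,-0.02,1],[0,0,0,0,0,-0.02,1],[0,0,0,0,0,-0.02,1]]

```text
clock: 13.02
ee_pos: [0.6191, -0.1991, 0.2661]
tool_rot: [-0.001, 0.655, 0.756, -0.0]
force: [0.8, 0.1, -0.6]
finger_gap: 0.199
```

```bash
python3 - <<'E'
from m import *
st=readout.state();print(st['ee_pos'],st['tool_rot'],st['joints'],st['finger_gap'])
s=eyes.snapshot('wrist');np.save('s.npy',s,allow_pickle=True);P=cloud(s);print(s['origin'])
cv2.imwrite('pics/w5.png',s['frame'])
b=(P[...,2]>.07)&(P[...,2]<.165)&(np.hypot(P[...,0]-.54,P[...,1]+.215)<.075)
for c in comps(s,P,b,100):
    Q=P[c];print(len(Q),Q.min(0),Q.max(0));m=Q.mean(0);V=np.linalg.svd(Q-m,full_matrices=False)[2];print(m,V[0],V[2])
E
```

```text
[ 0.6191 -0.1991  0.2661] [-0.0011  0.6549  0.7557 -0.0002] [-0.4671  0.2191  1.6194  0.0002  1.3053 -2.1805] 0.19891012377034095
[ 0.5474 -0.2096  0.3956]
2285 [ 0.489  -0.2387  0.0738] [ 0.5969 -0.2039  0.1472]
[ 0.5421 -0.2198  0.111 ] [0.83   0.1206 0.5446] [ 0.5361  0.0973 -0.8385]
```

View pics/w5.png

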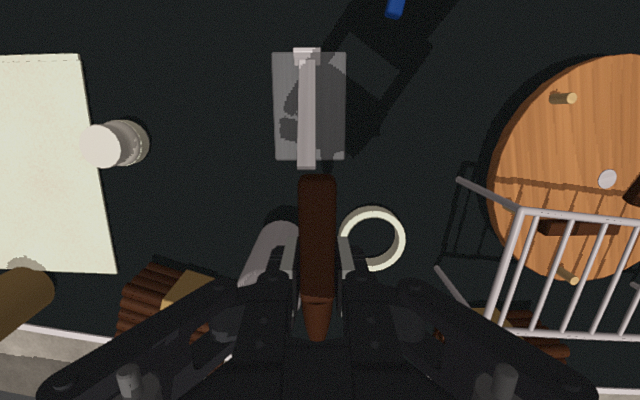

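Wrist view: the cigar is held, foot end at (318,177) and head towards the hand. The beam runs from the stop at (307,52) to its top end at (307,165). Next I fit the bed frame and the held cigar's pose in the tool.

```bash
python3 - <<'E'
from m import *
s=np.load('s.npy',allow_pickle=True).item();P=cloud(s)
b=(P[...,2]>.066)&(P[...,2]<.165)&(np.hypot(P[...,0]-.54,P[...,1]+.215)<.085)
t=max(comps(s,P,b,100),key=np.sum);Q=P[t]
th=np.radians(35);psi=np.radians(8.2)
for it in range(3):
    ex=np.array([np.cos(psi)*np.cos(th),np.sin(psi)*np.cos(th),np.sin(th)]);ey=np.array([-np.sin(psi),np.cos(psi),0]);ez=np.cross(ex,ey)
    X,Y,Z=Q@ex,Q@ey,Q@ez
    x0=X.min();z0=np.median(Z[(X>x0+.03)]);xs=[];ys=[]
    for a in np.arange(x0+.022,X.max()-.008,.006):
        k=(X>=a)&(X<a+.006)&(abs(Z-z0)<.004);xs.append(a);ys.append((Y[k].min()+Y[k].max())/2)
    sl,ic=np.polyfit(xs,ys,1);wid=Y[k].max()-Y[k].min();psi+=sl/np.cos(th)*1.0
    print('yaw',np.degrees(psi),'slope resid',sl,'width',wid,'z0',z0,'X range',x0,X.max())
zz=np.polyfit(X[abs(Z-z0)<.004],Z[abs(Z-z0)<.004],1);print('plane slope err',zz[0])
for a in np.arange(x0-.001,x0+.03,.002):
    k=(X>=a)&(X<a+.002)
    if k.sum():print(round(a,4),k.sum(),np.round([np.median(Z[k])-z0,Z[k].max()-z0,Y[k].min(),Y[k].max()],4))
yc=np.mean(ys)
for xo in (X.max()-.114,):
    O=xo*ex+yc*ey+z0*ez;print('O by length from upper end',O)
# O by z=.08 on the centreline
O2=O+ex*(.08-O[2])/ex[2];print('O by z=.08',O2)
np.save('pix.npy',0)
# held cigar: top face edges by depth
st=readout.state();Rt=q2R(st['tool_rot']);T=Rt.inv().apply(P.reshape(-1,3)-st['ee_pos']).reshape(P.shape)
# tool frame: y axis -> foot side is -y?
f=s['frame'];hsv=cv2.cvtColor(f,cv2.COLOR_BGR2HSV)
for (u,v) in [(318,182),(318,220),(318,260),(318,290),(303,182),(333,182)]: print((u,v),T[v,u],P[v,u],f[v,u])
m=(abs(T[...,0])<.02)&(T[...,2]>-.02)&(T[...,2]<.03)&(np.mgrid[0:400,0:640][0]<300)&(np.mgrid[0:400,0:640][0]>165)
m&=(T[...,1]<-.014)
for c in comps(s,P,m,100):
    q=T[c];print('cig',len(q),q.min(0),q.max(0),np.median(q,0))
    for a in np.arange(q[:,1].min(),q[:,1].max(),.005):
        k=(q[:,1]>=a)&(q[:,1]<a+.005);print(np.round([a,q[k,0].min(),q[k,0].max(),np.median(q[k,2])],4))
E
```

```text
yaw 8.481902254659987 slope resid 0.0040303284143586755 width 0.014457073335851 z0 -0.19967630959406968 X range 0.4188056414228706 0.5402753991049224
yaw 8.485166792841905 slope resid 4.667277674034609e-05 width 0.014460466154748775 z0 -0.19883817733810755 X range 0.41762296456532383 0.5390768954124935
yaw 8.485180609396707 slope resid 1.9753390575151092e-07 width 0.014460600261515688 z0 -0.19882838526477606 X range 0.4176092162255773 0.5390629514288827
plane slope err -0.00227220266212518
0.4166 5 [ 0.009   0.0094 -0.307  -0.2946]
0.4186 33 [ 0.0099  0.0111 -0.3088 -0.285 ]
0.4206 46 [ 0.0099  0.0116 -0.3088 -0.285 ]
0.4226 121 [ 0.0065  0.0111 -0.31   -0.285 ]
0.4246 208 [ 0.0032  0.0115 -0.3097 -0.285 ]
0.4266 29 [ 0.0001  0.0013 -0.3045 -0.2899]
0.4286 26 [-0.0003  0.0013 -0.3045 -0.2899]
0.4306 25 [-0.0002  0.0019 -0.3044 -0.2899]
0.4326 24 [-0.0001  0.0014 -0.3044 -0.2899]
0.4346 28 [-0.0001  0.001  -0.3054 -0.2899]
0.4366 28 [ 0.0002  0.0009 -0.3054 -0.2899]
0.4386 28 [ 0.0001  0.0011 -0.3052 -0.2899]
0.4406 26 [-0.0001  0.001  -0.3053 -0.2899]
0.4426 29 [ 0.0002  0.0008 -0.30
[... 221 characters left out ...]
0023] [ 0.578  -0.2044  0.2644] [ 8 21 37]
(318, 220) [ 0.0007 -0.0237  0.0015] [ 0.5957 -0.2019  0.2652] [16 28 46]
(318, 260) [ 0.0007 -0.0031  0.0013] [ 0.6161 -0.1989  0.2654] [ 6 18 36]
(318, 290) [0.0007 0.013  0.0003] [ 0.632  -0.1966  0.2664] [11 23 41]
(303, 182) [-0.006  -0.0419  0.001 ] [ 0.5786 -0.2111  0.2657] [15 24 38]
(333, 182) [ 0.0074 -0.0417  0.0018] [ 0.5769 -0.1978  0.2649] [ 7 21 35]
cig 2487 [-0.0091 -0.0432 -0.001 ] [ 0.009  -0.014   0.0156] [-0.0002 -0.0304  0.0012]
[-0.0432 -0.009   0.009   0.0021]
[-0.0382 -0.0091  0.009   0.001 ]
[-0.0332 -0.009   0.0086  0.001 ]
[-0.0282 -0.0087  0.0087  0.0011]
[-0.0232 -0.0088  0.0088  0.001 ]
[-0.0182 -0.0089  0.0089  0.001 ]
```

```bash
cat > bed.py <<'E'
from m import *
th=np.radians(35);psi=np.radians(8.48)
ex=np.array([np.cos(psi)*np.cos(th),np.sin(psi)*np.cos(th),np.sin(th)]);ey=np.array([-np.sin(psi),np.cos(psi),0]);ez=np.cross(ex,ey)
O=np.array([.5006,-.2261,.0805]);Rt=toolR(psi+np.pi/2,th,psi)
FOOT=np.array([0,-.0425,.019])
def tcp(x,h,y=0): return O+ex*x+ey*y+ez*h-Rt.apply(FOOT)
def where():
    st=readout.state();Rc=q2R(st['tool_rot']);d=st['ee_pos']+Rc.apply(FOOT)-O
    print('foot in bed',np.round([d@ex,d@ey,d@ez],4),'ang',np.degrees((Rt.inv()*Rc).magnitude()),'force bed',np.round([st['force']@e for e in(ex,ey,ez)],2),st['finger_gap'],st['clock'],np.round(st['joints'],2))
E
python3 - <<'E'
from bed import *
where()
for h in (.10,.02,.003,0): print(h,tcp(.003,h),rel(tcp(.003,h),Rt))
E
```

```text
foot in bed [0.1605 0.0094 0.0918] ang 35.05457617585505 force bed [-0.17 -0.23 -0.57] 0.19976884257338579 13.075 [-0.47  0.22  1.62  0.    1.31 -2.18]
0.1 [ 0.47   -0.2307  0.2041] [-0.996, -15.221, 6.274, -0.612, 0.001, -0.005]
0.02 [ 0.5153 -0.2239  0.1385] [-0.978, -10.626, 12.823, -0.612, 0.001, -0.005]
0.003 [ 0.525  -0.2225  0.1246] [-0.975, -9.65, 14.215, -0.612, 0.001, -0.005]
0 [ 0.5267 -0.2222  0.1222] [-0.974, -9.477, 14.46, -0.612, 0.001, -0.005]
```

apply_moves:
  series:
    - [[-0.2,-3,0,-0.15,0,0,1],[-0.4,-6,0,-0.3,0,0,1],[-0.7,-9.5,2,-0.45,0,0,1],[-1,-13,4,-0.612,0,-0.005,1],[-1,-15.2,6.3,-0.612,0,-0.005,1],[-1,-15.2,6.3,-0.612,0,-0.005,1],[-1,-15.2,6.3,-0.612,0,-0.005,1]]

```text
clock: 13.95
ee_pos: [0.4842, -0.2153, 0.221]
tool_rot: [0.191, 0.636, 0.716, 0.213]
force: [0.2, 0.5, -0.3]
finger_gap: 0.199
```

```bash
python3 - <<'E'
from bed import *
where()
s=eyes.snapshot('wrist');P=cloud(s);cv2.imwrite('pics/w6.png',s['frame'])
st=readout.state();T=q2R(st['tool_rot']).inv().apply(P.reshape(-1,3)-st['ee_pos']).reshape(P.shape)
m=(abs(T[...,0])<.02)&(T[...,2]>-.02)&(T[...,2]<.03)&(T[...,1]<-.014)&(T[...,1]>-.06)
for c in comps(s,P,m,300):
    q=T[c];print('cig',len(q),q.min(0),q.max(0),np.median(q,0))
B=(P-O)@np.array([ex,ey,ez]).T
m=(abs(B[...,1])<.02)&(B[...,0]>-.02)&(B[...,0]<.12)&(abs(B[...,2])<.014)
q=B[m];k=abs(q[:,2])<.006; print(k.sum(),'bed x',q[:,0].min(),q[:,0].max(),'z med',np.median(q[k,2]) if k.any() else 0)
for a in np.arange(-.008,.112,.008):
    j=(q[:,0]>=a)&(q[:,0]<a+.008)
    if j.sum()>4: print(round(a,3),j.sum(),np.round([q[j,1].min(),q[j,1].max(),np.median(q[j,2])],4))
for h in (.04,.02,.01,.005,.003,0): print(h,rel(tcp(.003,h),Rt))
E
```

```text
foot in bed [0.0256 0.0137 0.1057] ang 2.462046553477984 force bed [ 0.08  0.51 -0.39] 0.19905308156354648 13.95 [-0.81 -0.23  2.23  0.61  0.87 -2.84]
cig 2473 [-0.009  -0.0427 -0.0021] [ 0.0091 -0.014   0.0159] [ 0.0003 -0.0302  0.0002]
1092 bed x -0.005344452436101462 0.0939219425065597 z med 0.00015861533718079533
-0.008 226 [-0.0128  0.0128  0.0103]
0.0 210 [-0.012   0.0116  0.0004]
0.008 181 [-0.0073  0.0081  0.0002]
0.016 179 [-0.0077  0.0079  0.0002]
0.024 181 [-0.0078  0.0082  0.0002]
0.032 177 [-0.0074  0.0082  0.    ]
0.04 131 [-0.0079  0.0081  0.0002]
0.048 21 [-0.0079 -0.0043 -0.    ]
0.056 9 [-0.0076 -0.0071 -0.    ]
0.064 12 [-0.0079 -0.0067 -0.    ]
0.072 8 [-0.0072 -0.0069  0.0004]
0.08 8 [-0.0075 -0.0073  0.0003]
0.088 6 [-0.008  -0.0076 -0.0003]
0.04 [-1.213, -2.109, 6.537, -0.03, 0.019, -0.023]
0.02 [-1.173, -2.049, 8.535, -0.03, 0.019, -0.023]
0.01 [-1.154, -2.018, 9.535, -0.03, 0.019, -0.023]
0.005 [-1.144, -2.003, 10.034, -0.03, 0.019, -0.023]
0.003 [-1.14, -1.997, 10.234, -0.03, 0.019, -0.023]
0 [-1.134, -1.988, 10.534, -0.03, 0.019, -0.023]
```

View pics/w6.png

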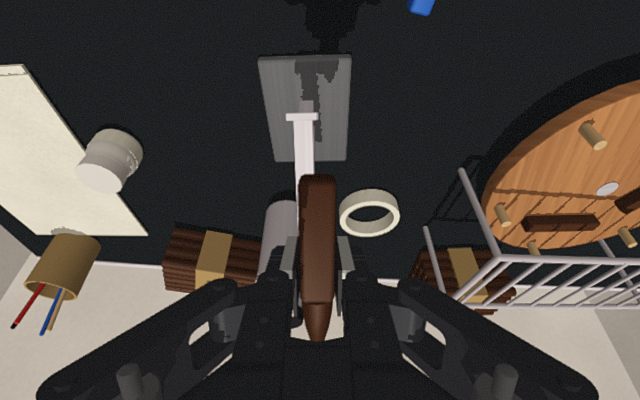

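The bed fit repeats: plane within 0.2 mm, centred, stop at 0. But joint 6 sits at its limit in this hover. I'll fit a kinematic model from the logged poses to see whether the lower placing pose is inside the range.

```bash
cat > kin.py <<'E'
from bed import *
from scipy.optimize import least_squares
D=[([-1.304,.2865,1.5775,0,1.279,-.15],(.273,-.617,.2445)),([-.7601,-.1583,2.0438,0,1.2552,-1.0518],(.409,-.2496,.2456)),
([-.1263,-.0138,1.9954,0,1.1598,-2.3506],(.5192,.0358,.2005)),([.1688,.1245,1.8467,0,1.1675,-.1537],(.5497,.196,.2024)),
([-.1134,.006,1.9757,0,1.1597,-.4368],(.5274,.0415,.2004)),([-.4671,.2191,1.6194,0,1.3053,-2.1805],(.6191,-.1991,.2661)),
([-.81,-.23,2.23,.61,.87,-2.84],(.4842,-.2153,.221))]
st=readout.state();D[-1]=(list(st['joints']),tuple(st['ee_pos']))
def fk(j,p,s4=1):
    h0,L1,L2,d,e,a=p
    A=R.from_euler('z',j[0]);F=A*R.from_euler('y',j[1]+j[2])
    w=np.array([0,0,h0])+A.apply([a,e,0])+(A*R.from_euler('y',j[1])).apply([0,0,L1])+F.apply([0,0,L2])
    T=F*R.from_euler('z',s4*j[3])*R.from_euler('y',j[4])
    Ro=T*R.from_euler('z',j[5])
    return w+T.apply([0,0,d]),Ro
def fit(s4,D=D):
    return least_squares(lambda p:np.concatenate([fk(j,p,s4)[0]-x for j,x in D]+[[.01*(p[5])]]),[.3,.45,.4,.25,.1,0])
E
python3 - <<'E'
from kin import *
for s4 in(1,-1):
    f=fit(s4);print(s4,f.x,np.sqrt(2*f.cost/21),np.round(np.array([fk(j,f.x,s4)[0]-x for j,x in D][-1]),4))
    Rm=q2R(st['tool_rot']);Rf=fk(st['joints'],f.x,s4)[1];print('R offset euler',(Rf.inv()*Rm).as_euler('xyz'))
E
```

```text
1 [ 0.2161  0.4472  0.5703  0.2354  0.1009 -0.0053] 0.000630457868131214 [ 0.0001 -0.0001 -0.0004]
R offset euler [-0.      0.     -3.1416]
-1 [-0.0346  0.3199  0.4083 -0.0913  0.1099  0.1655] 0.023093032607253608 [-0.0771  0.0027 -0.0354]
R offset euler [-0.7646  0.5509 -2.5229]
```

```bash
cat >> kin.py <<'E'
PF=fit(1).x
LO=np.array([-2.77,-.9,.21,-1.53,.24,-2.84]);HI=np.array([2.77,2.22,2.48,4.67,2.81,2.84])
def ik(P,Rw,j0,lim=True):
    def g(j):
        p,Ro=fk(j,PF);Ro=Ro*R.from_euler('z',np.pi)
        return np.r_[(p-P)*5,(Rw.inv()*Ro).as_rotvec()]
    f=least_squares(g,j0,bounds=(LO,HI)) if lim else least_squares(g,j0)
    return f.x,np.sqrt(2*f.cost)
E
python3 - <<'E'
from kin import *
j0=np.clip(st['joints'],LO+.01,HI-.01)
for x,h in [(.003,0),(.003,.02),(.003+.02*.7,.02),(.003+.035,.05),(.003+.056,.08),(.003+.07,.1)]:
    j,e=ik(tcp(x,h),Rt,j0,False);print(x,h,np.round(j,3),round(e,4),np.round(tcp(x,h),3))
print('flipped')
j,e=ik(tcp(.003,0),Rt*R.from_euler('z',np.pi),[-.7,-.1,2,.5,.9,.4],False);print(np.round(j,3),e)
E
```

```text
0.003 0 [-0.772  0.01   2.218  0.808  0.683 -3.074] 0.0 [ 0.527 -0.222  0.122]
0.003 0.02 [-0.793 -0.038  2.229  0.779  0.721 -3.052] 0.0 [ 0.515 -0.224  0.139]
0.016999999999999998 0.02 [-0.772 -0.03   2.205  0.763  0.721 -3.016] 0.0 [ 0.527 -0.222  0.147]
0.038000000000000006 0.05 [-0.772 -0.084  2.18   0.706  0.78  -2.938] 0.0 [ 0.527 -0.222  0.183]
0.059000000000000004 0.08 [-0.772 -0.13   2.149  0.66   0.84  -2.871] 0.0 [ 0.527 -0.222  0.22 ]
0.07300000000000001 0.1 [-0.772 -0.157  2.125  0.634  0.88  -2.831] 0.0 [ 0.527 -0.222  0.244]
flipped
[-0.772  0.01   2.218  0.808  0.683  0.067] 7.444530565101571e-10
```

Joint 6 would need -3.07 rad there, beyond its -2.84 limit. The same grasp with the hand turned half round needs only 0.07. So I'll lay the cigar on the open table beside the rest, turn the hand half round, and grasp it again.

```bash
python3 - <<'E'
from kin import *
Rv=toolR(psi+np.pi/2);where()
for P in ([.53,-.21,.27],[.55,-.18,.28],[.55,-.08,.24],[.55,-.08,.06],[.55,-.08,.0205]):
    print(P,rel(P,Rv),np.round(ik(np.array(P),Rv,[-.4,.1,1.8,0,1.2,-2])[0],2))
# free spot check
s=eyes.snapshot('top');C=cloud(s);m=(abs(C[...,0]-.56)<.08)&(abs(C[...,1]+.08)<.05)&(s['depth']>0);print('spot z max',C[m][:,2].max())
E
```

```text
foot in bed [0.0258 0.0135 0.1057] ang 2.4542125812202538 force bed [0.04 0.32 0.1 ] 0.1948934229322207 14.0 [-0.81 -0.23  2.23  0.61  0.87 -2.84]
[0.53, -0.21, 0.27] [-0.003, 6.517, -1.571, 0.58, 0.012, -0.028] [-0.56  0.04  1.81 -0.    1.29 -2.27]
[0.55, -0.18, 0.28] [2.738, 9.026, -1.131, 0.58, 0.012, -0.028] [-0.49  0.05  1.78 -0.    1.31 -2.21]
[0.55, -0.08, 0.24] [12.68, 7.832, 2.835, 0.58, 0.012, -0.028] [-0.33  0.03  1.88 -0.    1.24 -2.05]
[0.55, -0.08, 0.06] [12.731, -2.041, 17.886, 0.58, 0.012, -0.028] [-0.33  0.24  2.   -0.    0.9  -2.05]
[0.55, -0.08, 0.0205] [12.743, -4.207, 21.189, 0.58, 0.012, -0.028] [-0.33  0.3   2.01 -0.    0.82 -2.05]
spot z max 0.011838736384590653
```

apply_moves:
  series:
    - [[0,2,-1.5,0.15,0,0,1],[0,4,-1.5,0.3,0,-0.01,1],[0,6.5,-1.6,0.45,0.01,-0.02,1],[2.7,9,-1.1,0.58,0.012,-0.028,1],[7.7,8.4,0.9,0.58,0.012,-0.028,1],[12.68,7.8,2.8,0.58,0.012,-0.028,1],[12.7,4.4,8,0.58,0.012,-0.028,1],[12.7,1,13,0.58,0.012,-0.028,1]]

```text
clock: 15.05
ee_pos: [0.5493, -0.0787, 0.1158]
tool_rot: [0.0, 0.652, 0.758, 0.001]
force: [0.6, 0.9, -0.5]
finger_gap: 0.197
```

```bash
python3 - <<'E'
from bed import *
st=readout.state();print(st['ee_pos'],st['finger_gap'],st['joints'])
for z in (.04,.0205): print(rel([.55,-.08,z],toolR(psi+np.pi/2)))
E
```

```text
[ 0.5493 -0.0787  0.1158] 0.19728934102086937 [-0.3262  0.1681  1.9721  0.0025  0.9999 -2.0478]
[-0.144, 0.036, 7.575, 0.002, -0.001, 0.001]
[-0.146, 0.032, 9.525, 0.002, -0.001, 0.001]
```

apply_moves:
  series:
    - [[0,0,4,0,0,0,1],[0,0,7.5,0,0,0,1],[0,0,9,0,0,0,1],[0,0,9.5,0,0,0,1],[0,0,9.6,0,0,0,1],[0,0,9.6,0,0,0,1]]

```text
clock: 15.8
ee_pos: [0.5483, -0.08, 0.0214]
tool_rot: [-0.0, 0.653, 0.757, 0.001]
force: [-0.2, 0.2, 0.2]
finger_gap: 0.197
```

apply_moves:
  series:
    - [[0,0,0,0,0,0,0.4],[0,0,0,0,0,0,0],[0,0,0,0,0,0,0],[0,0,-3,0,0,0,0],[0,0,-8,0,0,0.15,0],[0,0,-10,0,0,0.33,0],[0,0,-10,0,0,0.51,0],[0,0,-10,0,0,0.69,0]]

```text
clock: 16.8
ee_pos: [0.5475, -0.0799, 0.1205]
tool_rot: [-0.001, 0.872, 0.489, 0.0]
force: [0.0, -0.4, 0.0]
finger_gap: 0.501
```

apply_moves:
  series:
    - [[0,0,0,0,0,0.18,0],[0,0,0,0,0,0.36,0],[0,0,0,0,0,0.54,0],[0,0,0,0,0,0.72,0],[0,0,0,0,0,0.9,0],[0,0,0,0,0,1.08,0],[0,0,0,0,0,1.26,0],[0,0,0,0,0,1.44,0]]

```text
clock: 17.8
ee_pos: [0.5472, -0.0799, 0.1198]
tool_rot: [-0.001, 0.978, -0.208, -0.001]
force: [0.4, 0.6, -0.4]
finger_gap: 0.498
```

apply_moves:
  series:
    - [[0,-3,0,0,0,0.18,0],[0,-6,0,0,0,0.36,0],[0,-9,0,0,0,0.54,0],[0,-9,0,0,0,0.72,0],[0,-9,0,0,0,0.9,0],[0,-9,0,0,0,1.0,0],[0,-9,0,0,0,1.0,0]]

```text
clock: 18.68
ee_pos: [0.5833, 0.0026, 0.12]
tool_rot: [-0.0, 0.761, -0.649, -0.002]
force: [-0.1, 0.1, -0.1]
finger_gap: 0.499
```

```bash
python3 - <<'E'
from bed import *
st=readout.state();print(st['ee_pos'],st['finger_gap'],st['joints'],2*np.degrees(np.arctan2(st['tool_rot'][2],st['tool_rot'][1])))
s=eyes.snapshot('wrist');cv2.imwrite('pics/w7.png',s['frame']);P=cloud(s)
m=(abs(P[...,2]-.018)<.005)&(np.hypot(P[...,0]-.55,P[...,1]+.08)<.09)
for c in comps(s,P,m,100):
    v,u=np.nonzero(c);W=world(s,np.c_[u,v],z=.018)[:,:2].astype(np.float32);r=cv2.minAreaRect(W);print(len(u),r)
E
```

```text
[0.5833 0.0026 0.12  ] 0.4994531617598284 [-0.1703  0.2228  1.8986  0.0027  1.0226  1.2396] -80.86393188223825
1427 ((0.563618004322052, -0.0764460563659668), (0.0777350515127182, 0.018833301961421967), 8.83272933959961)
```

View pics/w7.png

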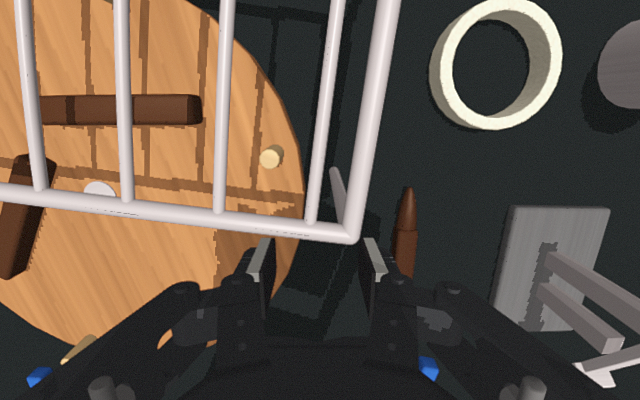

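The wrist view shows the torpedo lying on the table at (405,230), head away from the robot, aligned at about 8.8°. The guard rail is just ahead of the fingers, so I move straight back off it and over the cigar.

```bash
python3 - <<'E'
from bed import *
for z in (.12,.0205): print(rel([.5485,-.0792,z],toolR(psi-np.pi/2)))
E
```

```text
[7.52, 4.741, -0.016, 0.002, 0.003, 0.012]
[7.549, 4.726, 9.934, 0.002, 0.003, 0.012]
```

apply_moves:
  series:
    - [[2,3,0,0,0,0.012,0],[5,4.74,0,0,0,0.012,0],[7.53,4.74,0,0,0,0.012,0],[7.53,4.74,4,0,0,0.012,0],[7.54,4.73,8,0,0,0.012,0],[7.55,4.73,9.5,0,0,0.012,0],[7.55,4.73,9.85,0,0,0.012,0],[7.55,4.73,9.85,0,0,0.012,0]]

```text
clock: 19.73
ee_pos: [0.5494, -0.0794, 0.0226]
tool_rot: [-0.001, 0.757, -0.653, -0.001]
force: [0.6, -0.3, -0.0]
finger_gap: 0.502
```

apply_moves:
  series:
    - [[0,0,0,0,0,0,1],[0,0,0,0,0,0,1],[0,0,0,0,0,0,1],[0,0,0,0,0,0,1],[0,0,-2,0,0,0,1],[0,0,-8,0,0,0,1],[0,0,-14,0,0,0,1],[0,0,-18,0,0,0,1]]

```text
clock: 20.72
ee_pos: [0.5494, -0.0799, 0.2059]
tool_rot: [-0.001, 0.757, -0.654, 0.001]
force: [0.5, 0.4, -0.5]
finger_gap: 0.197
```

```bash
sed -i 's/^FOOT=.*/FOOT=np.array([0,.0425,.019])/; s/Rt=toolR(psi+np.pi\/2,th,psi)/Rt=toolR(psi-np.pi\/2,th,psi)/' bed.py
python3 - <<'E'
from kin import *
where();print(st['ee_pos'],fk(st['joints'],PF)[0])
j=st['joints']
for P,Rr in [([.55,-.08,.26],toolR(psi-np.pi/2)),([.54,-.2,.28],toolR(psi-np.pi/2))]+[(tcp(x,h),Rt) for x,h in [(.073,.1),(.059,.08),(.038,.05),(.017,.02),(.0065,.005),(.003,0)]]:
    jj,e=ik(np.array(P),Rr,np.clip(j,LO,HI));print(np.round(P,3),rel(P,Rr),np.round(jj,2),round(e,4));j=jj
E
```

```text
foot in bed [0.0834 0.1375 0.0713] ang 34.841687848286746 force bed [ 0.14  0.34 -0.76] 0.19660654656410043 20.725 [-0.33  0.06  1.91  0.    1.17  1.1 ]
[ 0.5494 -0.0799  0.2059] [ 0.5493 -0.0805  0.2057]
[ 0.55 -0.08  0.26] [0.019, -0.07, -5.411, -0.003, 0.001, -0.002] [-0.33  0.01  1.85 -0.    1.27  1.1 ] 0.0
[ 0.54 -0.2   0.28] [11.743, 2.664, -7.426, -0.003, 0.001, -0.002] [-0.53  0.05  1.78 -0.    1.31  0.89] 0.0
[ 0.527 -0.222  0.244] [13.749, 4.317, -3.855, 0.608, 0.0, -0.002] [-0.48  0.23  1.59  0.46  0.86  0.73] 0.0
[ 0.527 -0.222  0.22 ] [13.75, 4.323, -1.413, 0.608, 0.0, -0.002] [-0.48  0.25  1.62  0.48  0.82  0.7 ] 0.0
[ 0.527 -0.222  0.183] [13.753, 4.333, 2.249, 0.608, 0.0, -0.002] [-0.48  0.27  1.65  0.5   0.77  0.66] 0.0
[ 0.527 -0.222  0.147] [13.755, 4.342, 5.911, 0.608, 0.0, -0.002] [-0.48  0.3   1.68  0.54  0.71  0.61] 0.0
[ 0.527 -0.222  0.128] [13.756, 4.347, 7.742, 0.608, 0.0, -0.002] [-0.48  0.32  1.7   0.56  0.69  0.59] 0.0
[ 0.527 -0.222  0.122] [13.757, 4.349, 8.352, 0.608, 0.0, -0.002] [-0.48  0.33  1.7   0.56  0.68  0.58] 0.0
```

apply_moves:
  series:
    - [[0,0,-5,0,0,0,1],[4,0.8,-7.4,0,0,0,1],[8.5,1.8,-7.4,0,0,0,1],[11.7,2.7,-7.4,0.15,0,0,1],[13.75,4.3,-6,0.3,0,0,1],[13.75,4.3,-5,0.46,0,0,1],[13.75,4.3,-3.9,0.608,0,0,1],[13.75,4.3,-3.9,0.608,0,0,1]]

```text
clock: 21.72
ee_pos: [0.5239, -0.2212, 0.2377]
tool_rot: [-0.227, 0.722, -0.626, 0.191]
force: [-0.2, -0.6, -0.7]
finger_gap: 0.196
```

```bash
python3 - <<'E'
from bed import *
where()
s=eyes.snapshot('wrist');P=cloud(s);cv2.imwrite('pics/w8.png',s['frame'])
st=readout.state();T=q2R(st['tool_rot']).inv().apply(P.reshape(-1,3)-st['ee_pos']).reshape(P.shape)
m=(abs(T[...,0])<.015)&(T[...,2]>-.01)&(T[...,2]<.03)&(T[...,1]<0)&(T[...,1]>-.08)
for c in comps(s,P,m,100):
    q=T[c];print('cig',len(q),q.min(0),q.max(0))
    for a in np.arange(-.064,0,.005):
        k=(q[:,1]>=a)&(q[:,1]<a+.005)
        if k.sum()>3: print(np.round([a,q[k,0].min(),q[k,0].max(),q[k,2].min(),np.median(q[k,2])],4))
s=eyes.snapshot('side');P=cloud(s);B=(P-O)@np.array([ex,ey,ez]).T
m=(abs(B[...,1])<.03)&(B[...,0]>-.03)&(B[...,0]<.25)&(B[...,2]>.05)&(B[...,2]<.16)&(cv2.cvtColor(s['frame'],cv2.COLOR_BGR2HSV)[...,1]>90)
for c in comps(s,P,m,20):
    q=B[c];print('side',len(q),q.min(0),q.max(0))
cv2.imwrite('pics/s8.png',cv2.resize(s['frame'][60:260,260:500],None,fx=3,fy=3))
E
```

```text
foot in bed [0.0669 0.0018 0.0965] ang 0.6634560004548127 force bed [-0.59 -0.59 -0.42] 0.1960172815489363 21.725 [-0.77 -0.15  2.13  0.63  0.88  0.31]
cig 3899 [-0.015  -0.0545 -0.0099] [ 0.015 -0.     0.018]
[-0.059  -0.003   0.0007  0.0112  0.014 ]
[-0.054  -0.005   0.0031  0.0089  0.0115]
[-0.049  -0.0065  0.0046  0.0077  0.0102]
[-0.044  -0.0075  0.0056  0.0064  0.0089]
[-0.039  -0.0081  0.0061  0.0054  0.0082]
[-0.034  -0.0092  0.0072  0.0045  0.0074]
[-0.029  -0.0093  0.0073  0.0046  0.0069]
[-0.024  -0.0093  0.0072  0.0044  0.0068]
[-0.019  -0.01    0.0079  0.003   0.0055]
[-0.014  -0.0149  0.0118 -0.0093  0.0052]
[-0.009  -0.015   0.015  -0.0099  0.0042]
[-0.004  -0.0094  0.0074 -0.0098  0.0051]
side 27 [0.1255 0.0005 0.1007] [0.158  0.0113 0.112 ]
```

View pics/s8.png

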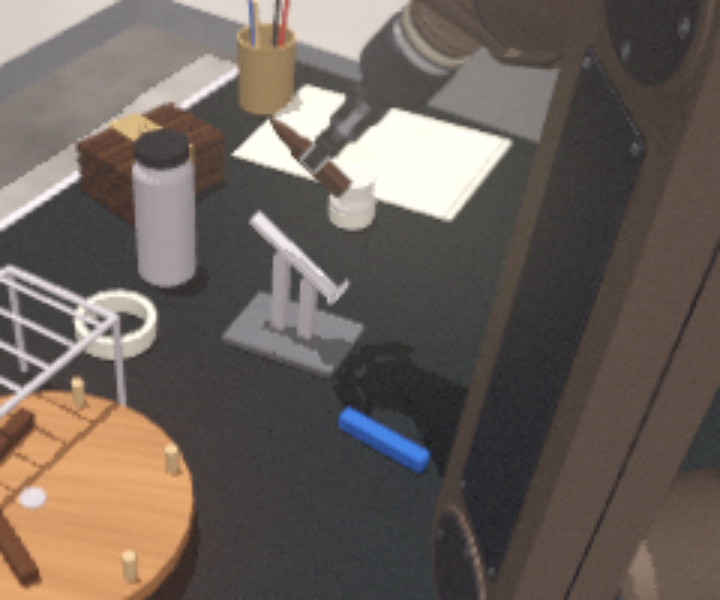

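The side view shows the cigar held parallel to the beam above it, head uphill. From the hand camera the underside sits 22.5 mm ahead of the TCP and the foot at +43.5 mm. I'll update those offsets and descend vertically.

```bash
sed -i 's/^FOOT=.*/FOOT=np.array([-.0006,.0435,.0225])/' bed.py
python3 - <<'E'
from bed import *
where()
for x,h in [(.059,.08),(.038,.05),(.017,.02),(.010,.010),(.0065,.005)]:
    P=tcp(x,h);print(np.round(P,3),rel(P,Rt))
E
```

```text
foot in bed [0.07   0.0007 0.0944] ang 0.3386186860376158 force bed [ 0.39 -0.2  -0.42] 0.1987355648764976 21.825 [-0.77 -0.15  2.13  0.63  0.88  0.31]
[ 0.526 -0.223  0.223] [0.061, 1.103, 1.427, 0.005, 0.001, -0.003]
[ 0.526 -0.223  0.187] [0.068, 3.187, 4.438, 0.005, 0.001, -0.003]
[ 0.526 -0.223  0.15 ] [0.075, 5.271, 7.449, 0.005, 0.001, -0.003]
[ 0.526 -0.223  0.138] [0.078, 5.966, 8.452, 0.005, 0.001, -0.003]
[ 0.526 -0.223  0.132] [0.079, 6.313, 8.954, 0.005, 0.001, -0.003]
```

apply_moves:
  series:
    - [[0.06,1.1,1.43,0.005,0,-0.003,1],[0.07,2.2,3,0.005,0,-0.003,1],[0.07,3.2,4.44,0.005,0,-0.003,1],[0.07,4.2,6,0.005,0,-0.003,1],[0.075,5.27,7.45,0.005,0,-0.003,1],[0.08,5.9,8.35,0.005,0,-0.003,1],[0.08,6.2,8.8,0.005,0,-0.003,1],[0.08,6.2,8.8,0.005,0,-0.003,1]]

```text
clock: 22.82
ee_pos: [0.5257, -0.2227, 0.1322]
tool_rot: [-0.228, 0.722, -0.623, 0.196]
force: [-0.1, 0.4, 0.4]
finger_gap: 0.196
```

```bash
python3 - <<'E'
from bed import *
where()
for x,h in [(.0045,.003),(.003,.001),(.003,-.0005)]: print(rel(tcp(x,h),Rt))
s=eyes.snapshot('side');P=cloud(s);cv2.imwrite('pics/s9.png',cv2.resize(s['frame'][100:180,320:400],None,fx=7,fy=7,interpolation=cv2.INTER_CUBIC))
E
```

```text
foot in bed [0.0069 0.0003 0.0053] ang 0.0985132388324475 force bed [0.24 0.37 0.36] 0.1962237488174937 22.825 [-0.78  0.01  2.2   0.79  0.7   0.08]
[0.03, 0.239, 0.235, -0.001, 0.002, -0.0]
[0.031, 0.389, 0.435, -0.001, 0.002, -0.0]
[0.031, 0.389, 0.585, -0.001, 0.002, -0.0]
```

View pics/s9.png

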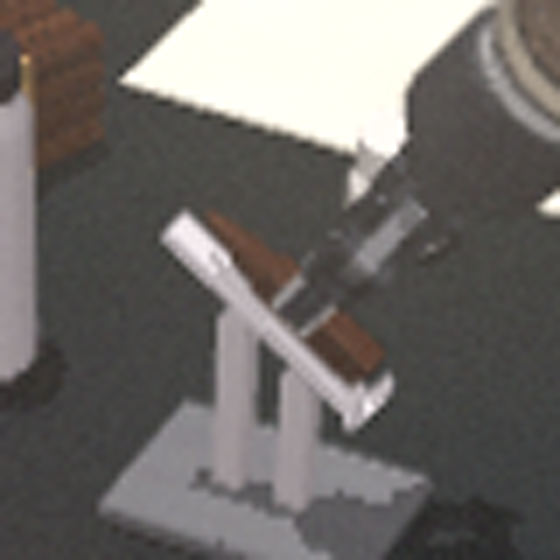

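The picture shows the cigar parallel and just above the beam, its foot beside the stop at about (370,375). I'll make the last few millimetres slowly, watching the force.

apply_moves:
  series:
    - [[0.03,0.25,0.25,0,0,0,1],[0.03,0.39,0.4,0,0,0,1],[0.03,0.39,0.5,0,0,0,1],[0.03,0.39,0.5,0,0,0,1]]

```text
clock: 23.38
ee_pos: [0.5254, -0.223, 0.1261]
tool_rot: [-0.228, 0.722, -0.623, 0.196]
force: [0.6, -0.5, 0.1]
finger_gap: 0.195
```

```bash
python3 -c "
from bed import *
where()"
```

```text
foot in bed [0.0031 0.0001 0.0005] ang 0.08778610100558022 force bed [ 0.49 -0.62 -0.23] 0.19458825684479503 23.375 [-0.78  0.02  2.21  0.81  0.69  0.07]
```

No contact yet. I'll go on in half-millimetre steps.

apply_moves:
  series:
    - [[0,0,0.05,0,0,0,1],[0,0,0.1,0,0,0,1],[0,0,0.1,0,0,0,1]]

```text
clock: 23.75
ee_pos: [0.5259, -0.2229, 0.1253]
tool_rot: [-0.228, 0.722, -0.622, 0.196]
force: [-1.2, -0.7, 1.0]
finger_gap: 0.192
```

apply_moves:
  series:
    - [[0,0,0.05,0,0,0,1],[0,0,0.08,0,0,0,1],[0,0,0.08,0,0,0,1]]

```text
clock: 24.12
ee_pos: [0.526, -0.2229, 0.1253]
tool_rot: [-0.228, 0.723, -0.622, 0.196]
force: [-10.1, 0.1, 8.3]
finger_gap: 0.193
```

```bash
python3 -c "
from bed import *
where()"
```

```text
foot in bed [ 0.0032 -0.     -0.0005] ang 0.1368625989799945 force bed [-3.38  1.63 12.54] 0.19312768405254188 24.125 [-0.78  0.02  2.21  0.81  0.69  0.06]
```

Contact: 12.5 N normal to the beam, foot 3 mm from the stop. I'll ease off a little, open, and back straight out.

apply_moves:
  series:
    - [[0,0,-0.06,0,0,0,1],[0,0,-0.06,0,0,0,0.5],[0,0,-0.06,0,0,0,0.2],[0,0,-0.06,0,0,0,0],[0,0,-0.06,0,0,0,0],[0,0,-1.5,0,0,0,0],[0,0,-5,0,0,0,0],[0,0,-9,0,0,0,0]]

```text
clock: 25.12
ee_pos: [0.4743, -0.2304, 0.1992]
tool_rot: [-0.228, 0.723, -0.622, 0.196]
force: [0.4, -0.3, -0.0]
finger_gap: 0.5
```

```bash
python3 - <<'E'
from bed import *
where()
for n in ('wrist','side'):
    s=eyes.snapshot(n);P=cloud(s);B=(P-O)@np.array([ex,ey,ez]).T
    m=(abs(B[...,1])<.03)&(B[...,0]>-.02)&(B[...,0]<.13)&(B[...,2]>.003)&(B[...,2]<.03)&(cv2.cvtColor(s['frame'],cv2.COLOR_BGR2HSV)[...,1]>90)
    for c in comps(s,P,m,40):
        q=B[c];print(n,len(q),q.min(0),q.max(0))
        t=q[(q[:,0]<.06)];k=t[:,2]>.014;print('  top z',np.median(t[k,2]),'y',t[k,1].min(),t[k,1].max(),'tip y',np.median(q[q[:,0]>q[:,0].max()-.006,1]))
    if n=='side': cv2.imwrite('pics/s10.png',cv2.resize(s['frame'][100:280,180:400],None,fx=3.2,fy=3.2,interpolation=cv2.INTER_CUBIC)); cigs(s,(.57,.155))
for q in ('mug','glue_jar','tape'): print(q,[(np.round(b['location'],3).tolist(),round(b['conf'],2)) for b in boxes_of(q,s)][:2])
E
```

```text
foot in bed [0.0028 0.0003 0.0901] ang 0.10716370996022664 force bed [ 0.23 -0.36 -0.22] 0.4998411567068071 25.125 [-0.87 -0.2   2.25  0.69  0.87  0.15]
wrist 2273 [ 0.0015 -0.0091  0.0087] [0.099  0.008  0.0203]
  top z 0.017955198774110597 y -0.009077165127100316 0.008026128838845022 tip y -0.000631767821852576
side 101 [ 0.0039 -0.0079  0.007 ] [0.0992 0.0106 0.0189]
  top z 0.016346972140542242 y -0.005852583632321908 0.010508455839494548 tip y 0.0031579124312257983
dark comp n 101 ctr [0.6298 0.1425] size [0.0219 0.1022] ang deg -83.31754 z 0.06467466759569329
dark comp n 64 ctr [0.5461 0.2181] size [0.0163 0.1052] ang deg -20.779604 z 0.06532191531845122
mug [([0.715, -0.211, 0.106], 0.7), ([0.542, 0.218, 0.068], 0.66)]
glue_jar [([0.616, -0.428, 0.046], 0.63)]
tape [([0.698, -0.114, 0.015], 0.56)]
```

```bash
python3 -c "
from h import *
print(ticket.sign_off())"
```

```text
the job is handed in; nothing more can be done
None
```

The pointed cigar is lying on the banding rest, head uphill, with its foot about 2–3 mm from the stop. I handed the job in at about 25 s on the robot clock; no verdict was reported.

**What I did**
- I gripped a dowel, turned the disc about 135° clockwise, and lifted the torpedo off the open half.
- On the first try at the rest, joint 6 would have passed its limit. I laid the cigar on the bare table, turned the hand half round, and grasped it again.
- I then brought it down parallel to the slope until it pressed on the beam with about 12 N. I eased off slightly, let go and backed straight out.

**Last checks**
- **Position on the beam:** The wrist camera puts the foot at about x = 1.5 mm and the tip at 99 mm. The top face is 18 mm above the beam, so the cigar lies flat. The sides are at −9 and +8 mm, so it is centred.
- **Side camera:** It agrees on length but reads up to about 3 mm more sideways, which is within tolerance.
- **Blunt cigars:** Both are on the disc, by the height map.
- **Mug, jar and tape:** The networks report each within about 15 mm of its starting place. The jar's 15 mm is nearly all in height; sideways the largest change is about 5 mm.
- **Not checked by eye:** The final picture could not be viewed because the limit of 12 was used up, so the end state rests on the depth measurements alone.

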